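# Put the cocktail shaker away, jigger inside

### The arm

A 7-joint arm with a two-finger parallel gripper is mounted at the origin on the work surface. World frame = base frame: x ahead of the robot, y to its left, z up, the work surface at z = 0. Lengths are in m, angles in degrees, forces in N, time in s.
With the tool pointing down it reaches from about 0.425 to 0.875 m from the base axis. Payload 4.7 kg.
Tool frame: the origin (TCP) lies between the finger pads; the fingertips stand 8 mm ahead of it and the grasp point (between the pads) lies 11 mm behind it (env.tip_extent is the distance from the TCP to the fingertips, in m); z points along the fingers, y is the line along which they close (so a half turn about z gives the same grasp; the last joint's range is limited). The gripper opens to 87 mm and grips with 3 to 60 N. Pads are 19 mm wide; open, the fingers measure 117 mm over their backs; the gripper's body (75 mm by 190 mm) begins 51 mm behind the grasp point.
Start: joints at [-73.562, 18.392, -4.016, 83.108, 1.295, 78.541, -3.26], TCP at [0.175, 0.626, 0.231] pointing down, gripper open.
Joint ranges: [-163.93, 163.93], [-17.29, 119.83], [-79.2, 71.16], [3.27, 140.29], [-89.18, 269.18], [5.43, 117.66], [-154.24, 154.24]. Speed limits (degrees/s): [147.25, 147.25, 180, 180, 180, 180, 180].

### API

Orientations are given as [roll, pitch, yaw] about the fixed x, y, z axes, in that order (R = Rz(yaw) Ry(pitch) Rx(roll)).
In Python, from cell import sensors, vision, workorder, env gives the robot as it stands.
- The arm moves only by the tool drive_tool, never from a script. Its argument "moves" is a list of rows, each an object of numbers: "x", "y", "z": the shift along the tool's x, y, z in mm; "rx", "ry", "rz": the turn, a rotation vector about the tool's x, y, z in rad; "fingers": the closure, from -1 (fully open) to 1 (shut). In form: [{"x": .., "y": .., "z": .., "rx": .., "ry": .., "rz": .., "fingers": ..}, ...]. A call has 1 to 20 rows; each row is the pose to reach, as a shift and turn from the pose commanded when the call began, along the tool's axes at that moment; what a row does not reach only later rows make up. A row lasts 1/8 s, in which the tool goes at most 62.5 mm and 10.7 degrees, less where a joint would pass 70% of its speed; a pose out of reach is approached as far as the arm can. A call with a gripper value outside its range is refused whole. The fingers move at their own pace and stop on an object; "force" is the grip in N (left out, the last holds). Time passes only in rows, so rows that repeat a pose let the fingers close. It gives the time, the measured TCP pose, the force, the opening and the grip force at its end, in the units of the state.
- sensors.get_obs(): the state, without advancing time (a new reading comes with each control period).
- vision.read_camera(name): name is "side" or "top" or "wrist"; returns a dict with "image" (384x512x3 uint8, red, green, blue), "fx", "fy", "cx", "cy" (pixels), "k1" (the pictures are not rectified: a ray, as slopes to the right and down, at radius r is drawn at 1 + k1 r^2 times it, then the intrinsics apply), "R" (3x3) and "t" (3): a world point X has camera coordinates R X + t. Camera axes: x right, y down, z forward; pixel columns grow to the right and rows downward; lengths in m; the calibration is good to about 2 mm. A picture is of the moment at which its call begins. There is no depth.
- workorder.sign_off(): hands the job in; it is judged then, once.
The state is a dict: "time_s": time; "qpos": joint angles; "joint_velocities": joint speeds; "effort": joint torques, N m; "tool_pos": TCP position; "tool_rot": TCP orientation; "force": force on the tool from outside, world axes, zero at the start; "wrist_torque": the same for the moment, N m; "grip_width": finger opening in m; "grasp_force": force on a finger pad.
Only numpy, scipy, OpenCV 4.12 (cv2) and the standard library are available. Lean on these libraries where they do the work, as an engineer would, in place of code of your own. Each camera call takes 0.05 s, during which the arm holds its last target. There are 200 camera calls.

### The job

Put the cocktail shaker together for storage on the round coaster (not the square one), one piece at a time: first set the open tin upright in the middle of the coaster, then stand the jigger upright inside the tin, wide end down as it stands now, then seat the strainer top level on the tin, and last put the cap fully down over its neck. Leave the white dish and the glass tumbler where they are.

Things in the scene. Friction and masses are not known exactly. Their poses are not given: they have to be found in the camera images.
- round_coaster: Flat round cork coaster, 104 mm across, 8 mm thick, fixed to the counter. Origin: centre of its underside, on the counter; z up.
- square_coaster: Flat square cork coaster, 96 mm by 96 mm, 8 mm thick, fixed to the counter; not wanted. Origin: centre of its underside; z up.
- tin: Open steel shaker tin standing upright, mouth up: straight round cup 63 mm across outside (59 mm at the foot), 58 mm across inside, 85 mm tall, inner floor 4 mm above the underside, about 160 g. Origin: centre of its underside; z up through the mouth.
- jigger: Steel hourglass measuring cup, upright, 96 mm tall, 120 g: solid foot 38 mm across up to 26 mm height, narrowing to a 17 mm waist at 50 to 54 mm, then an open upper cup, 34 mm across, straight-sided from 68 to 96 mm height. Stood on the tin's inner floor, its top is 15 mm above the tin's rim. Origin: centre of its underside; z up.
- strainer_top: Steel dome, neck up, 60 mm tall, 140 g. Open skirt 73 mm outside, 68 inside, 10 deep; body 66 mm across to 28 mm height (hollow, 56 inside); cone to 38 mm; solid neck 38 mm across from 38 to 60 mm, dark holes on its flat top. Seated, skirt round the tin's rim, inner ledge on the rim: underside 75 mm above the tin's; it clears the jigger. Origin: centre of its underside; z up.
- cap: Small plain steel cap, standing mouth down, round, 48 mm across, 25 mm tall, hollow below (43 mm inside, 20 mm deep), about 60 g. Seated, its ceiling rests on the neck's top, so its underside is 40 mm above the strainer top's underside. Origin: centre of its underside (mouth); z up.
- dish: Bystander: shallow white china bowl, 84 mm across, 30 mm tall, loose. Origin: centre of its underside.
- tumbler: Bystander: clear drinking glass at the left of the work, 76 mm across, 85 mm tall, loose. Origin: centre of its underside.

How it is judged (in metres and radians):
On the way, in this order (a step that is already met when the one before it is completed fails the run):
1. the tin stands upright on the round coaster, let go (horizontal distance between tin and round_coaster below 0.012 m and z of tin in the frame of round_coaster between 0.005 and 0.011 m and angle between tin's own z axis and vertical below 0.06 rad and contact force between tin and the fingers below 0.1 N and linear speed of tin below 0.02 m/s), for 0.2 s.
2. the jigger stands on the floor of the tin, let go (horizontal distance between tin and round_coaster below 0.012 m and z of tin in the frame of round_coaster between 0.005 and 0.011 m and angle between tin's own z axis and vertical below 0.06 rad and horizontal distance between jigger and tin below 0.0115 m and z of jigger in the frame of tin between 0.001 and 0.008 m and angle between jigger's own z axis and vertical below 0.12 rad and contact force between jigger and the fingers below 0.1 N and linear speed of jigger below 0.02 m/s), for 0.2 s.
3. the strainer top is seated level on the tin's rim, let go (horizontal distance between tin and round_coaster below 0.012 m and z of tin in the frame of round_coaster between 0.005 and 0.011 m and angle between each of tin, strainer_top's own z axis and vertical below 0.06 rad and horizontal distance between jigger and tin below 0.0115 m and z of jigger in the frame of tin between 0.001 and 0.008 m and angle between jigger's own z axis and vertical below 0.12 rad and horizontal distance between strainer_top and tin below 0.005 m and z of strainer_top in the frame of tin between 0.072 and 0.078 m and contact force between strainer_top and the fingers below 0.1 N and linear speed of strainer_top below 0.02 m/s), for 0.2 s.
4. the cap is fully down over the neck of the strainer top, let go (horizontal distance between tin and round_coaster below 0.012 m and z of tin in the frame of round_coaster between 0.005 and 0.011 m and angle between each of tin, strainer_top's own z axis and vertical below 0.06 rad and horizontal distance between jigger and tin below 0.0115 m and z of jigger in the frame of tin between 0.001 and 0.008 m and angle between jigger's own z axis and vertical below 0.12 rad and horizontal distance between strainer_top and tin below 0.005 m and z of strainer_top in the frame of tin between 0.072 and 0.078 m and horizontal distance between cap and strainer_top below 0.005 m and z of cap in the frame of strainer_top between 0.037 and 0.043 m and angle between cap's own z axis and vertical below 0.08 rad and contact force between cap and the fingers below 0.1 N and linear speed of cap below 0.02 m/s), for 0.2 s.
At the end, for the whole second after the job is handed in: Tin upright on the round coaster, centres within 12 mm; jigger upright in it, on its floor; strainer top level on the tin's rim, 75 +-3 mm over the tin's underside, and cap fully down on the neck, 40 +-3 mm over the top's underside, centres within 5 mm; all let go and at rest (horizontal distance between tin and round_coaster below 0.012 m and z of tin in the frame of round_coaster between 0.005 and 0.011 m and angle between each of tin, strainer_top's own z axis and vertical below 0.06 rad and horizontal distance between jigger and tin below 0.0115 m and z of jigger in the frame of tin between 0.001 and 0.008 m and angle between jigger's own z axis and vertical below 0.12 rad and horizontal distance between strainer_top and tin below 0.005 m and z of strainer_top in the frame of tin between 0.072 and 0.078 m and horizontal distance between cap and strainer_top below 0.005 m and z of cap in the frame of strainer_top between 0.037 and 0.043 m and angle between cap's own z axis and vertical below 0.08 rad and linear speed of each of tin, jigger, strainer_top, cap below 0.02 m/s and angular speed of each of tin, jigger, strainer_top, cap below 0.3 rad/s); the robot touches nothing.
It fails at once if the white dish is pushed away (more than 15 mm) (distance of dish from where it was at the start of the episode above 0.015 m).
It fails at once if the glass tumbler is pushed away (more than 15 mm) (distance of tumbler from where it was at the start of the episode above 0.015 m).
It also fails if it takes over 128 s, if anything falls off the work surface, if the arm or the gripper's body presses on something with over 40 N, if the wrist force passes 120 N, or if a joint passes its speed limit or range.

## Working session

There is one attempt and no reset: what is moved stays moved. The work goes in short steps, Python scripts to look and compute and a tool call to move; the robot and the scene stay as the last step left them, time stands still between calls to the robot, and variables do not carry over. Pictures are saved under pics/ and viewed, at most 16 in all, crops included, and the job is handed in when it is done.

Besides the shell and the picture viewer there is one more tool, called after "Emit:" as a command line: name --argument value ..., lists and objects as JSON in quotes. drive_tool: Moves the arm, as the interface text tells. Its arguments: {"type":"object","properties":{"moves":{"type":"array"},"force":{"type":"number"}},"required":["moves"]}

```bash
ls; mkdir -p pics; python3 - <<'E'
from cell import sensors, vision, workorder, env
import cv2,numpy as np
print(sensors.get_obs())
for n in ["top","side"]:
    c=vision.read_camera(n); print(n,{k:(np.round(v,4).tolist()) for k,v in c.items() if k!="image"})
    cv2.imwrite(f"pics/{n}0.png",c["image"][:,:,::-1])
E
```

```text
pics
{'time_s': 0.0, 'qpos': array([-73.56456395,  18.43929515,  -4.01486755,  83.17566019,
         1.29445534,  78.54175135,  -3.26008392]), 'joint_velocities': array([-0.10129663, -0.02220878,  0.02423307, -0.04623211,  0.02636445,
       -0.01565523, -0.0034141 ]), 'effort': array([ 2.70288738e-04, -4.91292393e+01, -4.03769631e-01, -3.12522697e+01,
       -6.38350379e-02,  4.39538970e-02,  1.65471906e-04]), 'tool_pos': array([0.17500318, 0.62542554, 0.22945211]), 'tool_rot': array([-1.79888506e+02,  5.53188634e-03,  1.64373513e+02]), 'force': array([-0.21723192, -0.08474363,  0.62760078]), 'wrist_torque': array([-0.00907268,  0.0028204 , -0.00583952]), 'grasp_force': 0.0, 'grip_width': 0.0871603547112998}
top {'fx': 360.0377, 'fy': 360.0377, 'cx': 258.3046, 'cy': 190.5014, 'k1': -0.0743, 'R': [[-0.0242, -0.9997, 0.0082], [-0.9942, 0.0232, -0.105], [0.1048, -0.0107, -0.9944]], 't': [0.05, 0.5316, 1.0063]}
side {'fx': 476.4136, 'fy': 476.4136, 'cx': 262.939, 'cy': 191.271, 'k1': -0.1833, 'R': [[-0.9926, -0.1191, -0.0219], [-0.0636, 0.6664, -0.7429], [0.1031, -0.736, -0.669]], 't': [0.5223, 0.0271, 1.204]}
```

View pics/top0.png

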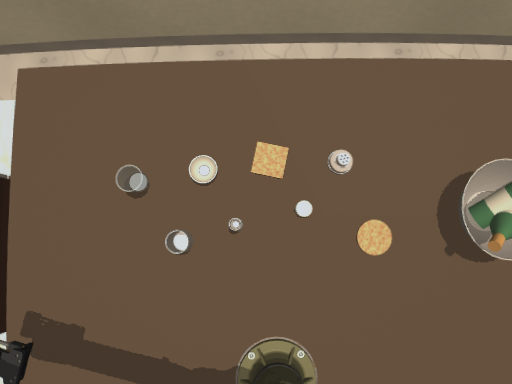

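View pics/side0.png

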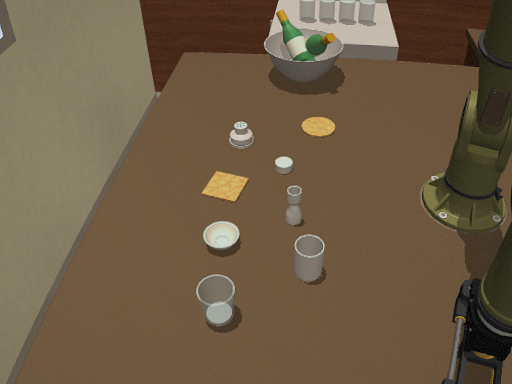

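```bash
cat > h.py <<'E'
from cell import sensors, vision, workorder, env
import cv2,numpy as np
from scipy.optimize import minimize
# profiles: list of (radius, z)
P=dict(coaster=[(.052,0),(.052,.008)],tin=[(.0295,0),(.0315,.01),(.0315,.085)],
 jigger=[(.019,0),(.019,.026),(.0085,.05),(.0085,.054),(.017,.068),(.017,.096)],
 strainer_top=[(.0365,0),(.0365,.01),(.033,.01),(.033,.028),(.019,.038),(.019,.06)],
 cap=[(.024,0),(.024,.025)],dish=[(.02,0),(.042,.03)],tumbler=[(.038,0),(.038,.085)])
def cam(n):
    c=vision.read_camera(n); c["R"]=np.array(c["R"]); c["t"]=np.array(c["t"]); return c
def proj(c,X):
    q=np.atleast_2d(X)@c["R"].T+c["t"]; s=q[:,:2]/q[:,2:]; s=s*(1+c["k1"]*(s**2).sum(1,keepdims=True))
    return s*[c["fx"],c["fy"]]+[c["cx"],c["cy"]]
def unproj(c,uv,z):
    d=(np.array(uv,float)-[c["cx"],c["cy"]])/[c["fx"],c["fy"]]; s=d.copy()
    for _ in range(10): s=d/(1+c["k1"]*(s@s))
    o=-c["R"].T@c["t"]; r=c["R"].T@np.array([*s,1]); return o+r*(z-o[2])/r[2]
A=np.linspace(0,2*np.pi,48,endpoint=False)
def ring(c,xy,r,z): return proj(c,np.c_[xy[0]+r*np.cos(A),xy[1]+r*np.sin(A),np.full(48,z)])
def draw(img,c,name,xy,S,off,z0=0,col=(0,255,0)):
    for r,z in P[name]:
        p=((ring(c,xy,r,z+z0)-off)*S).astype(int); cv2.polylines(img,[p],True,col,1)
def save(img,fn): cv2.imwrite("pics/"+fn,img[:,:,::-1])
E
python3 - <<'E'
from h import *
g={"coaster":(375,238),"tin":(177,242),"jigger":(235,225),"cap":(304,209),"strainer_top":(341,161),"dish":(203,169),"tumbler":(130,180)}
t=cam("top");s=cam("side")
masks={}
for n,c in (("top",t),("side",s)):
    im=cv2.cvtColor(c["image"],cv2.COLOR_RGB2LAB).astype(float)
    bg=np.stack([cv2.medianBlur(c["image"],71)],0)[0]; bg=cv2.cvtColor(bg,cv2.COLOR_RGB2LAB).astype(float)
    masks[n]=(np.abs(im-bg).sum(2)>14).astype(np.uint8)
    masks[n]=cv2.morphologyEx(masks[n],cv2.MORPH_CLOSE,np.ones((5,5)))
S=4
def sil(c,name,xy,roi):
    u0,v0,w,h=roi; m=np.zeros((h*S,w*S),np.uint8)
    pr=P[name]
    for a,b in zip(pr[:-1],pr[1:]):
        p=np.vstack([ring(c,xy,*a),ring(c,xy,*b)])
        cv2.fillConvexPoly(m,cv2.convexHull((((p-[u0,v0]+.5)*S)*16).astype(np.int32)),1,shift=4)
    return cv2.resize(m.astype(np.float32),(w,h),interpolation=cv2.INTER_AREA)
res={}
for k,uv in g.items():
    x0=unproj(t,uv,P[k][-1][1]/2)[:2]
    out=[]
    for cs in ([t],[s],[t,s]):
        def f(xy):
            e=0
            for c in cs:
                m=masks["top" if c is t else "side"]; ctr=proj(c,[*x0,.03])[0].astype(int); r=45
                roi=(ctr[0]-r,ctr[1]-r,2*r,2*r)
                mm=m[roi[1]:roi[1]+2*r,roi[0]:roi[0]+2*r].copy()
                w=np.zeros_like(mm); p=ring(c,x0,.07,.03)-[roi[0],roi[1]]; 
                q=np.vstack([ring(c,x0,P[k][0][0]+.02,0),ring(c,x0,P[k][-1][0]+.02,P[k][-1][1])])-[roi[0],roi[1]]
                cv2.fillConvexPoly(w,cv2.convexHull(q.astype(np.int32)),1)
                e+=(np.abs(sil(c,k,xy,roi)-mm)*w).sum()/sil(c,k,xy,roi).sum()
            return e
        r=minimize(f,x0,method="Nelder-Mead",options=dict(initial_simplex=[x0,x0+[.01,0],x0+[0,.01]],xatol=1e-4))
        out.append((np.round(r.x,4).tolist(),round(r.fun,3)))
    res[k]=r.x; print(k,np.round(x0,3),*out)
print({k:np.round(v,4).tolist() for k,v in res.items()})
u=[105,140,400,265]; im=cv2.resize(t["image"][u[1]:u[3],u[0]:u[2]],None,fx=2.7,fy=2.7,interpolation=cv2.INTER_CUBIC)
for k in res: draw(im,t,k,res[k],2.7,np.array(u[:2])-.5)
save(im,"top1.png")
u=[185,105,345,335]; im=cv2.resize(s["image"][u[1]:u[3],u[0]:u[2]],None,fx=2.6,fy=2.6,interpolation=cv2.INTER_CUBIC)
for k in res: draw(im,s,k,res[k],2.6,np.array(u[:2])-.5)
save(im,"side1.png")
E
```

```text
coaster [ 0.387 -0.302] ([0.3907, -0.2986], np.float64(0.042)) ([0.3911, -0.2997], np.float64(0.045)) ([0.3907, -0.2993], np.float64(0.092))
tin [0.391 0.269] ([0.3938, 0.2624], np.float64(0.098)) ([0.3952, 0.2604], np.float64(0.135)) ([0.3945, 0.2625], np.float64(0.243))
jigger [0.435 0.105] ([0.4377, 0.1051], np.float64(0.228)) ([0.4389, 0.1026], np.float64(0.166)) ([0.4382, 0.1051], np.float64(0.42))
cap [ 0.477 -0.094] ([0.4784, -0.0917], np.float64(0.108)) ([0.4797, -0.092], np.float64(0.079)) ([0.4797, -0.0918], np.float64(0.192))
strainer_top [ 0.613 -0.205] ([0.6161, -0.2074], np.float64(0.057)) ([0.6168, -0.2075], np.float64(0.062)) ([0.616, -0.207], np.float64(0.121))
dish [0.601 0.198] ([0.5971, 0.1964], np.float64(0.104)) ([0.5934, 0.2153], np.float64(0.354)) ([0.5991, 0.1974], np.float64(0.49))
tumbler [0.57  0.404] ([0.5682, 0.3957], np.float64(0.249)) ([0.569, 0.3949], np.float64(0.149)) ([0.569, 0.395], np.float64(0.397))
{'coaster': [0.3907, -0.2993], 'tin': [0.3945, 0.2625], 'jigger': [0.4382, 0.1051], 'cap': [0.4797, -0.0918], 'strainer_top': [0.616, -0.207], 'dish': [0.5991, 0.1974], 'tumbler': [0.569, 0.395]}
```

View pics/top1.png

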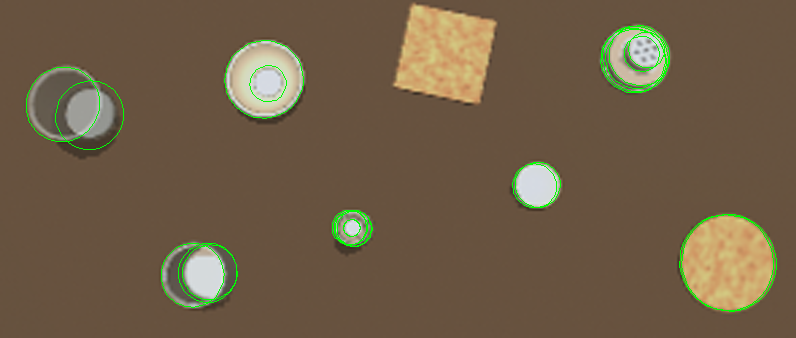

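View pics/side1.png

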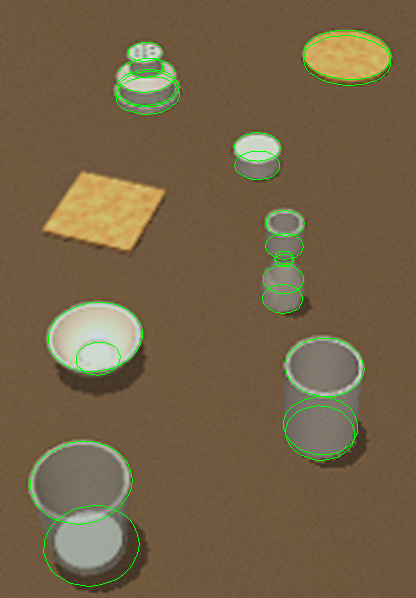

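```bash
cat >> h.py <<'E'
from scipy.spatial.transform import Rotation as Ro
def shift(*targets):
    o=sensors.get_obs(); R=Ro.from_euler("xyz",o["tool_rot"],degrees=True).as_matrix()
    print("t",round(o["time_s"],2),"pos",np.round(o["tool_pos"]*1e3,1),"rot",np.round(o["tool_rot"],2),"w",round(o["grip_width"],4),"gf",round(o["grasp_force"],2),"q",np.round(o["qpos"],0))
    for T in targets: print(T,"->",np.round(R.T@(np.array(T)-o["tool_pos"])*1e3,1))
E
python3 -c "
from h import *
shift((.3945,.2625,.20),(.3945,.2625,.12),(.3945,.2625,.043))"
```

```text
t 0.2 pos [175.1 625.6 229.8] rot [-1.7993e+02  1.0000e-02  1.6437e+02] w 0.0869 gf 0.0 q [-74.  18.  -4.  83.   1.  79.  -3.]
(0.3945, 0.2625, 0.2) -> [-309.1 -290.6   30.2]
(0.3945, 0.2625, 0.12) -> [-309.1 -290.5  110.2]
(0.3945, 0.2625, 0.043) -> [-309.1 -290.4  187.2]
```

Emit:
drive_tool --moves '[{"x": -309,"y": -291,"z": 30,"fingers": -1},{"x": -309,"y": -291,"z": 30,"fingers": -1},{"x": -309,"y": -291,"z": 30,"fingers": -1},{"x": -309,"y": -291,"z": 30,"fingers": -1},{"x": -309,"y": -291,"z": 30,"fingers": -1},{"x": -309,"y": -291,"z": 30,"fingers": -1},{"x": -309,"y": -291,"z": 30,"fingers": -1},{"x": -309,"y": -291,"z": 30,"fingers": -1},{"x": -309,"y": -291,"z": 30,"fingers": -1},{"x": -309,"y": -291,"z": 30,"fingers": -1},{"x": -309,"y": -291,"z": 30,"fingers": -1},{"x": -309,"y": -291,"z": 30,"fingers": -1}]'

```text
invalid input at $.moves[0]: expected keys x, y, z, rx, ry, rz, fingers
```

```bash
python3 -c "
from h import *
shift((.3945,.2625,.20),(.3945,.2625,.12),(.3945,.2625,.043))
c=cam('wrist');im=c['image'].copy()
draw(im,c,'tin',(.3945,.2625),1,np.zeros(2));save(im,'w1.png')"
```

```text
t 0.2 pos [175.1 625.6 229.8] rot [-1.7993e+02  1.0000e-02  1.6437e+02] w 0.0869 gf 0.0 q [-74.  18.  -4.  83.   1.  79.  -3.]
(0.3945, 0.2625, 0.2) -> [-309.1 -290.6   30.2]
(0.3945, 0.2625, 0.12) -> [-309.1 -290.5  110.2]
(0.3945, 0.2625, 0.043) -> [-309.1 -290.4  187.2]
```

View pics/w1.png

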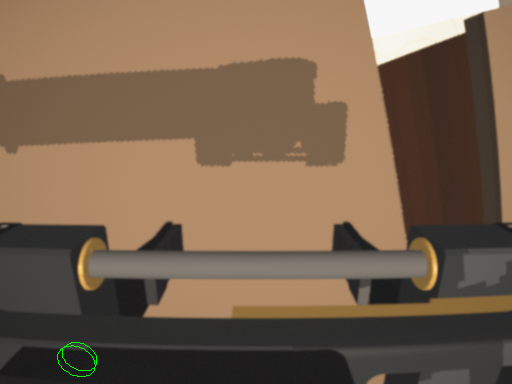

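The wrist view shows only the fingers (around row 260, columns 170 and 345), the table and the arm's shadow. The arm has not moved: the call was refused because every row needs all the keys.

Emit:
drive_tool --moves '[{"x": -309,"y": -291,"z": 30,"rx": 0,"ry": 0,"rz": 0,"fingers": -1},{"x": -309,"y": -291,"z": 30,"rx": 0,"ry": 0,"rz": 0,"fingers": -1},{"x": -309,"y": -291,"z": 30,"rx": 0,"ry": 0,"rz": 0,"fingers": -1},{"x": -309,"y": -291,"z": 30,"rx": 0,"ry": 0,"rz": 0,"fingers": -1},{"x": -309,"y": -291,"z": 30,"rx": 0,"ry": 0,"rz": 0,"fingers": -1},{"x": -309,"y": -291,"z": 30,"rx": 0,"ry": 0,"rz": 0,"fingers": -1},{"x": -309,"y": -291,"z": 30,"rx": 0,"ry": 0,"rz": 0,"fingers": -1},{"x": -309,"y": -291,"z": 30,"rx": 0,"ry": 0,"rz": 0,"fingers": -1},{"x": -309,"y": -291,"z": 30,"rx": 0,"ry": 0,"rz": 0,"fingers": -1},{"x": -309,"y": -291,"z": 30,"rx": 0,"ry": 0,"rz": 0,"fingers": -1},{"x": -309,"y": -291,"z": 30,"rx": 0,"ry": 0,"rz": 0,"fingers": -1},{"x": -309,"y": -291,"z": 30,"rx": 0,"ry": 0,"rz": 0,"fingers": -1}]'

```text
time_s: 1.75
tool_pos: [0.394, 0.2631, 0.2005]
tool_rot: [-180.0, 0.0, 164.5]
force: [0.4, 0.9, -0.2]
grip_width: 0.087
grasp_force: 0.0
```

```bash
python3 -c "
from h import *
shift((.3945,.2625,.20),(.3945,.2625,.12),(.3945,.2625,.043))
c=cam('wrist');im=c['image'].copy()
draw(im,c,'tin',(.3945,.2625),1,np.zeros(2));save(im,'w2.png')"
```

```text
t 1.75 pos [394.  263.1 200.5] rot [-180.      0.    164.45] w 0.087 gf 0.0 q [-50.  -2.  13. 110.   1.  72.  37.]
(0.3945, 0.2625, 0.2) -> [-0.7 -0.5  0.5]
(0.3945, 0.2625, 0.12) -> [-0.7 -0.5 80.5]
(0.3945, 0.2625, 0.043) -> [ -0.7  -0.5 157.5]
```

View pics/w2.png

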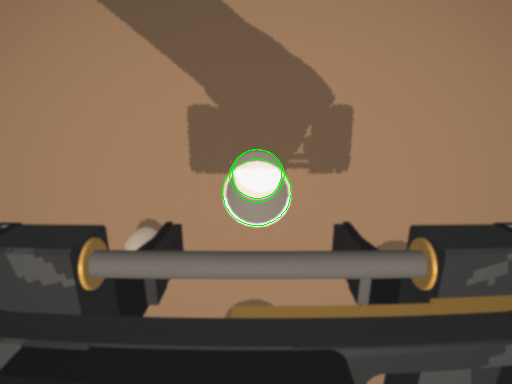

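The wrist view shows the tin at about (257,190); the overlaid model rim matches the image to about 1 px. Descending and gripping.

Emit:
drive_tool --moves '[{"x": -1,"y": 0,"z": 50,"rx": 0,"ry": 0,"rz": 0,"fingers": -1},{"x": -1,"y": 0,"z": 100,"rx": 0,"ry": 0,"rz": 0,"fingers": -1},{"x": -1,"y": 0,"z": 130,"rx": 0,"ry": 0,"rz": 0,"fingers": -1},{"x": -1,"y": 0,"z": 157,"rx": 0,"ry": 0,"rz": 0,"fingers": -1},{"x": -1,"y": 0,"z": 157,"rx": 0,"ry": 0,"rz": 0,"fingers": -1},{"x": -1,"y": 0,"z": 157,"rx": 0,"ry": 0,"rz": 0,"fingers": 1},{"x": -1,"y": 0,"z": 157,"rx": 0,"ry": 0,"rz": 0,"fingers": 1},{"x": -1,"y": 0,"z": 157,"rx": 0,"ry": 0,"rz": 0,"fingers": 1},{"x": -1,"y": 0,"z": 157,"rx": 0,"ry": 0,"rz": 0,"fingers": 1},{"x": -1,"y": 0,"z": 157,"rx": 0,"ry": 0,"rz": 0,"fingers": 1},{"x": -1,"y": 0,"z": 157,"rx": 0,"ry": 0,"rz": 0,"fingers": 1},{"x": -1,"y": 0,"z": 157,"rx": 0,"ry": 0,"rz": 0,"fingers": 1},{"x": -1,"y": 0,"z": 140,"rx": 0,"ry": 0,"rz": 0,"fingers": 1},{"x": -1,"y": 0,"z": 110,"rx": 0,"ry": 0,"rz": 0,"fingers": 1},{"x": -1,"y": 0,"z": 70,"rx": 0,"ry": 0,"rz": 0,"fingers": 1},{"x": -1,"y": 0,"z": 30,"rx": 0,"ry": 0,"rz": 0,"fingers": 1},{"x": -1,"y": 0,"z": 0,"rx": 0,"ry": 0,"rz": 0,"fingers": 1},{"x": -1,"y": 0,"z": 0,"rx": 0,"ry": 0,"rz": 0,"fingers": 1}]' --force 25

```text
time_s: 4.05
tool_pos: [0.3964, 0.2631, 0.2025]
tool_rot: [179.8, 0.1, 164.4]
force: [0.0, -0.4, -2.2]
grip_width: 0.0636
grasp_force: 25.0
```

```bash
python3 -c "
from h import *
shift((.48,.12,.20),(.5,-.05,.2),(.45,-.2,.2),(.3907,-.2993,.2))"
```

```text
t 4.05 pos [396.4 263.1 202.5] rot [1.7977e+02 1.4000e-01 1.6437e+02] w 0.0636 gf 25.0 q [-50.  -3.  13. 110.   1.  72.  37.]
(0.48, 0.12, 0.2) -> [-119.1 -115.3    2.4]
(0.5, -0.05, 0.2) -> [-184.1 -273.6    1.9]
(0.45, -0.2, 0.2) -> [-176.4 -431.5    1.2]
(0.3907, -0.2993, 0.2) -> [-146.  -543.2    0.7]
```

Emit:
drive_tool --moves '[{"x": -60,"y": -58,"z": 0,"rx": 0,"ry": 0,"rz": 0,"fingers": 1},{"x": -119,"y": -115,"z": 0,"rx": 0,"ry": 0,"rz": 0,"fingers": 1},{"x": -140,"y": -160,"z": 0,"rx": 0,"ry": 0,"rz": 0,"fingers": 1},{"x": -162,"y": -215,"z": 0,"rx": 0,"ry": 0,"rz": 0,"fingers": 1},{"x": -184,"y": -273,"z": 0,"rx": 0,"ry": 0,"rz": 0,"fingers": 1},{"x": -184,"y": -325,"z": 0,"rx": 0,"ry": 0,"rz": 0,"fingers": 1},{"x": -180,"y": -380,"z": 0,"rx": 0,"ry": 0,"rz": 0,"fingers": 1},{"x": -176,"y": -431,"z": 0,"rx": 0,"ry": 0,"rz": 0,"fingers": 1},{"x": -165,"y": -475,"z": 0,"rx": 0,"ry": 0,"rz": 0,"fingers": 1},{"x": -155,"y": -520,"z": 0,"rx": 0,"ry": 0,"rz": 0,"fingers": 1},{"x": -146,"y": -543,"z": 0,"rx": 0,"ry": 0,"rz": 0,"fingers": 1},{"x": -146,"y": -543,"z": 0,"rx": 0,"ry": 0,"rz": 0,"fingers": 1},{"x": -146,"y": -543,"z": 0,"rx": 0,"ry": 0,"rz": 0,"fingers": 1},{"x": -146,"y": -543,"z": 0,"rx": 0,"ry": 0,"rz": 0,"fingers": 1}]'

```text
time_s: 5.8
tool_pos: [0.3903, -0.2987, 0.2]
tool_rot: [180.0, -0.0, 164.5]
force: [-0.8, -0.4, -1.5]
grip_width: 0.0637
grasp_force: 25.0
```

```bash
python3 -c "
from h import *
shift((.3907,-.2993,.2),(.3907,-.2993,.051))
c=cam('wrist');im=c['image'].copy()
draw(im,c,'coaster',(.3907,-.2993),1,np.zeros(2))
o=sensors.get_obs()['tool_pos']
draw(im,c,'tin',o[:2],1,np.zeros(2),z0=o[2]-.043);save(im,'w3.png')"
```

```text
t 5.8 pos [ 390.3 -298.7  200. ] rot [ 1.7999e+02 -4.0000e-02  1.6451e+02] w 0.0637 gf 25.0 q [-16.  -2.  50. 109.   1.  72. 108.]
(0.3907, -0.2993, 0.2) -> [-0.6 -0.5  0. ]
(0.3907, -0.2993, 0.051) -> [ -0.7  -0.5 149. ]
```

View pics/w3.png

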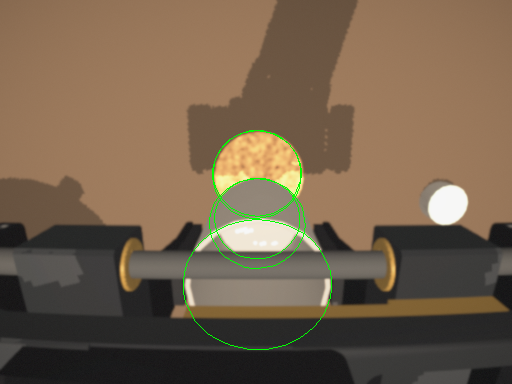

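The held tin and the round coaster (centre about (257,172)) both match the overlays. Lowering the tin.

Emit:
drive_tool --moves '[{"x": 0,"y": 0,"z": 50,"rx": 0,"ry": 0,"rz": 0,"fingers": 1},{"x": 0,"y": 0,"z": 100,"rx": 0,"ry": 0,"rz": 0,"fingers": 1},{"x": 0,"y": 0,"z": 130,"rx": 0,"ry": 0,"rz": 0,"fingers": 1},{"x": 0,"y": 0,"z": 140,"rx": 0,"ry": 0,"rz": 0,"fingers": 1},{"x": 0,"y": 0,"z": 145,"rx": 0,"ry": 0,"rz": 0,"fingers": 1},{"x": 0,"y": 0,"z": 147,"rx": 0,"ry": 0,"rz": 0,"fingers": 1},{"x": 0,"y": 0,"z": 148,"rx": 0,"ry": 0,"rz": 0,"fingers": 1},{"x": 0,"y": 0,"z": 148,"rx": 0,"ry": 0,"rz": 0,"fingers": 1},{"x": 0,"y": 0,"z": 148,"rx": 0,"ry": 0,"rz": 0,"fingers": 1}]'

```text
time_s: 6.98
tool_pos: [0.3899, -0.3001, 0.0529]
tool_rot: [180.0, 0.0, 164.4]
force: [0.3, 0.2, -2.1]
grip_width: 0.0637
grasp_force: 25.0
```

Emit:
drive_tool --moves '[{"x": 0,"y": 0,"z": 1,"rx": 0,"ry": 0,"rz": 0,"fingers": 1},{"x": 0,"y": 0,"z": 2,"rx": 0,"ry": 0,"rz": 0,"fingers": 1},{"x": 0,"y": 0,"z": 2,"rx": 0,"ry": 0,"rz": 0,"fingers": 1}]'

```text
time_s: 7.35
tool_pos: [0.39, -0.3002, 0.0525]
tool_rot: [179.9, 0.0, 164.4]
force: [-5.4, 4.7, 17.3]
grip_width: 0.0634
grasp_force: 25.0
```

Emit:
drive_tool --moves '[{"x": 0,"y": 0,"z": -1,"rx": 0,"ry": 0,"rz": 0,"fingers": 1},{"x": 0,"y": 0,"z": -1,"rx": 0,"ry": 0,"rz": 0,"fingers": -1},{"x": 0,"y": 0,"z": -1,"rx": 0,"ry": 0,"rz": 0,"fingers": -1},{"x": 0,"y": 0,"z": -1,"rx": 0,"ry": 0,"rz": 0,"fingers": -1},{"x": 0,"y": 0,"z": -1,"rx": 0,"ry": 0,"rz": 0,"fingers": -1},{"x": 0,"y": 0,"z": -1,"rx": 0,"ry": 0,"rz": 0,"fingers": -1},{"x": 0,"y": 0,"z": -30,"rx": 0,"ry": 0,"rz": 0,"fingers": -1},{"x": 0,"y": 0,"z": -80,"rx": 0,"ry": 0,"rz": 0,"fingers": -1},{"x": 0,"y": 0,"z": -140,"rx": 0,"ry": 0,"rz": 0,"fingers": -1},{"x": 0,"y": 0,"z": -150,"rx": 0,"ry": 0,"rz": 0,"fingers": -1},{"x": 0,"y": 0,"z": -150,"rx": 0,"ry": 0,"rz": 0,"fingers": -1},{"x": 0,"y": 0,"z": -150,"rx": 0,"ry": 0,"rz": 0,"fingers": -1}]'

```text
time_s: 8.85
tool_pos: [0.3887, -0.2993, 0.1988]
tool_rot: [180.0, -0.2, 164.4]
force: [-1.4, 0.3, 0.3]
grip_width: 0.0871
grasp_force: 0.0
```

```bash
python3 -c "
from h import *
shift((.45,-.2,.2),(.5,-.05,.2),(.48,.05,.2),(.4382,.1051,.2))
c=cam('wrist');im=c['image'].copy()
draw(im,c,'tin',(.390,-.300),1,np.zeros(2),z0=.008)
a=im[90:280,170:350];
c=cam('top');p=proj(c,[.39,-.3,.05])[0].astype(int)-40; im2=cv2.resize(c['image'][p[1]:p[1]+80,p[0]:p[0]+80],None,fx=5,fy=5,interpolation=cv2.INTER_CUBIC)
draw(im2,c,'tin',(.390,-.300),5,p-.5,z0=.008)
a=cv2.resize(a,(378,400),interpolation=cv2.INTER_CUBIC)
save(np.hstack([a,im2]),'w4.png')"
```

```text
t 8.85 pos [ 388.7 -299.3  198.8] rot [ 1.7998e+02 -1.7000e-01  1.6437e+02] w 0.0871 gf 0.0 q [-18.  -2.  52. 109.   2.  72. 108.]
(0.45, -0.2, 0.2) -> [-32.3 112.2  -1.3]
(0.5, -0.05, 0.2) -> [-40.1 270.1  -1.2]
(0.48, 0.05, 0.2) -> [  6.1 361.   -1.1]
(0.4382, 0.1051, 0.2) -> [ 61.2 402.8  -0.9]
```

View pics/w4.png

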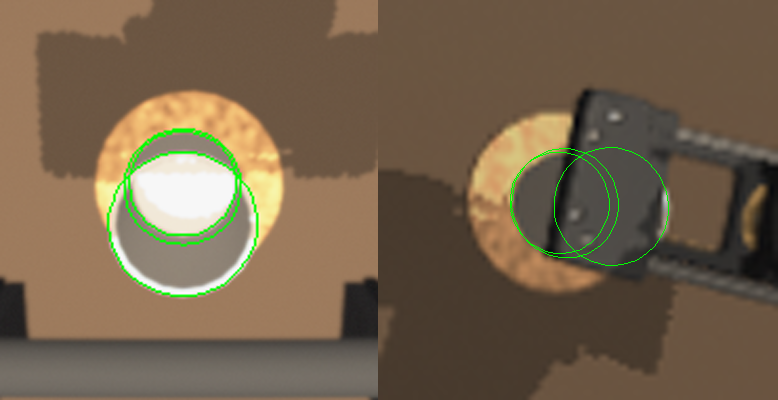

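The wrist and top views show the tin standing on the coaster at (0.390, -0.300); its overlay matches the foot (183,185) and the rim (183,235). Moving on to the jigger.

Emit:
drive_tool --moves '[{"x": -16,"y": 56,"z": -1,"rx": 0,"ry": 0,"rz": 0,"fingers": -1},{"x": -32,"y": 112,"z": -1,"rx": 0,"ry": 0,"rz": 0,"fingers": -1},{"x": -36,"y": 170,"z": -1,"rx": 0,"ry": 0,"rz": 0,"fingers": -1},{"x": -38,"y": 225,"z": -1,"rx": 0,"ry": 0,"rz": 0,"fingers": -1},{"x": -40,"y": 270,"z": -1,"rx": 0,"ry": 0,"rz": 0,"fingers": -1},{"x": -17,"y": 315,"z": -1,"rx": 0,"ry": 0,"rz": 0,"fingers": -1},{"x": 6,"y": 361,"z": -1,"rx": 0,"ry": 0,"rz": 0,"fingers": -1},{"x": 40,"y": 385,"z": -1,"rx": 0,"ry": 0,"rz": 0,"fingers": -1},{"x": 61,"y": 403,"z": -1,"rx": 0,"ry": 0,"rz": 0,"fingers": -1},{"x": 61,"y": 403,"z": -1,"rx": 0,"ry": 0,"rz": 0,"fingers": -1},{"x": 61,"y": 403,"z": -1,"rx": 0,"ry": 0,"rz": 0,"fingers": -1},{"x": 61,"y": 403,"z": -1,"rx": 0,"ry": 0,"rz": 0,"fingers": -1}]'

```text
time_s: 10.45
tool_pos: [0.4399, 0.1033, 0.2012]
tool_rot: [-180.0, -0.0, 164.2]
force: [-0.1, 0.6, -0.3]
grip_width: 0.0869
grasp_force: 0.0
```

```bash
python3 -c "
from h import *
shift((.4382,.1051,.2),(.4382,.1051,.092))
c=cam('wrist');im=c['image'].copy()
draw(im,c,'jigger',(.4382,.1051),1,np.zeros(2))
c=cam('top');p=proj(c,[.39,-.3,.05])[0].astype(int)-40; im2=cv2.resize(c['image'][p[1]:p[1]+80,p[0]:p[0]+80],(384,384),interpolation=cv2.INTER_CUBIC)
draw(im2,c,'tin',(.390,-.300),4.8,p-.5,z0=.008)
save(np.hstack([im[:,64:448],im2]),'w5.png')"
```

```text
t 10.45 pos [439.9 103.3 201.2] rot [-1.7996e+02 -1.0000e-02  1.6425e+02] w 0.0869 gf 0.0 q [-43.  -6.  25. 113.   3.  73.  55.]
(0.4382, 0.1051, 0.2) -> [2.1 1.3 1.2]
(0.4382, 0.1051, 0.092) -> [  2.1   1.3 109.2]
```

View pics/w5.png

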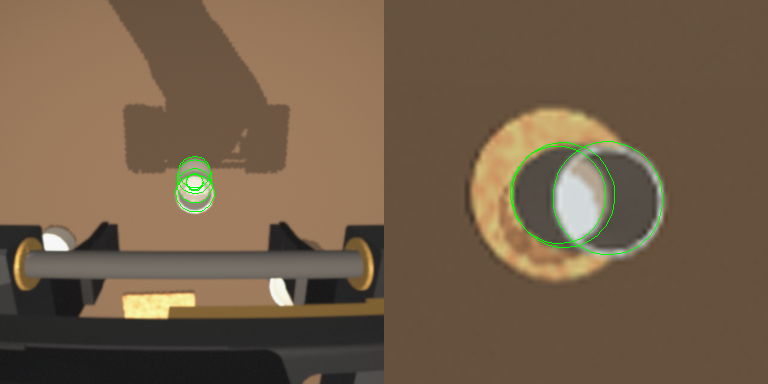

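The jigger sits at about (195,185) in the wrist view and matches its overlay; the tin in the top view also matches. Gripping the jigger's rim.

Emit:
drive_tool --moves '[{"x": 2,"y": 1,"z": 40,"rx": 0,"ry": 0,"rz": 0,"fingers": -1},{"x": 2,"y": 1,"z": 80,"rx": 0,"ry": 0,"rz": 0,"fingers": -1},{"x": 2,"y": 1,"z": 105,"rx": 0,"ry": 0,"rz": 0,"fingers": -1},{"x": 2,"y": 1,"z": 109,"rx": 0,"ry": 0,"rz": 0,"fingers": -1},{"x": 2,"y": 1,"z": 109,"rx": 0,"ry": 0,"rz": 0,"fingers": -1},{"x": 2,"y": 1,"z": 109,"rx": 0,"ry": 0,"rz": 0,"fingers": 1},{"x": 2,"y": 1,"z": 109,"rx": 0,"ry": 0,"rz": 0,"fingers": 1},{"x": 2,"y": 1,"z": 109,"rx": 0,"ry": 0,"rz": 0,"fingers": 1},{"x": 2,"y": 1,"z": 109,"rx": 0,"ry": 0,"rz": 0,"fingers": 1},{"x": 2,"y": 1,"z": 109,"rx": 0,"ry": 0,"rz": 0,"fingers": 1},{"x": 2,"y": 1,"z": 109,"rx": 0,"ry": 0,"rz": 0,"fingers": 1},{"x": 2,"y": 1,"z": 109,"rx": 0,"ry": 0,"rz": 0,"fingers": 1},{"x": 2,"y": 1,"z": 109,"rx": 0,"ry": 0,"rz": 0,"fingers": 1}]' --force 25

```text
time_s: 12.18
tool_pos: [0.4377, 0.1059, 0.0925]
tool_rot: [-180.0, -0.0, 164.4]
force: [0.4, -0.5, 0.7]
grip_width: 0.0327
grasp_force: 25.0
```

Emit:
drive_tool --moves '[{"x": 0,"y": 0,"z": -20,"rx": 0,"ry": 0,"rz": 0,"fingers": 1},{"x": 0,"y": 0,"z": -60,"rx": 0,"ry": 0,"rz": 0,"fingers": 1},{"x": 0,"y": 0,"z": -110,"rx": 0,"ry": 0,"rz": 0,"fingers": 1},{"x": -15,"y": -12,"z": -145,"rx": 0,"ry": 0,"rz": 0,"fingers": 1},{"x": -35,"y": -27,"z": -150,"rx": 0,"ry": 0,"rz": 0,"fingers": 1},{"x": -56,"y": -43,"z": -150,"rx": 0,"ry": 0,"rz": 0,"fingers": 1},{"x": -78,"y": -85,"z": -150,"rx": 0,"ry": 0,"rz": 0,"fingers": 1},{"x": -102,"y": -133,"z": -150,"rx": 0,"ry": 0,"rz": 0,"fingers": 1},{"x": -102,"y": -180,"z": -150,"rx": 0,"ry": 0,"rz": 0,"fingers": 1},{"x": -98,"y": -235,"z": -150,"rx": 0,"ry": 0,"rz": 0,"fingers": 1},{"x": -94,"y": -291,"z": -150,"rx": 0,"ry": 0,"rz": 0,"fingers": 1},{"x": -85,"y": -335,"z": -150,"rx": 0,"ry": 0,"rz": 0,"fingers": 1},{"x": -72,"y": -375,"z": -150,"rx": 0,"ry": 0,"rz": 0,"fingers": 1},{"x": -63,"y": -404,"z": -150,"rx": 0,"ry": 0,"rz": 0,"fingers": 1},{"x": -63,"y": -404,"z": -150,"rx": 0,"ry": 0,"rz": 0,"fingers": 1},{"x": -63,"y": -404,"z": -150,"rx": 0,"ry": 0,"rz": 0,"fingers": 1},{"x": -63,"y": -404,"z": -150,"rx": 0,"ry": 0,"rz": 0,"fingers": 1}]'

```text
time_s: 14.3
tool_pos: [0.3903, -0.2988, 0.2424]
tool_rot: [180.0, -0.0, 164.5]
force: [0.7, 0.2, -2.0]
grip_width: 0.0324
grasp_force: 25.0
```

```bash
python3 -c "
from h import *
shift((.39,-.3,.2),(.39,-.3,.104))
c=cam('wrist');im=c['image'].copy();o=sensors.get_obs()['tool_pos']
draw(im,c,'jigger',o[:2],1,np.zeros(2),z0=o[2]-.0925)
draw(im,c,'tin',(.390,-.300),1,np.zeros(2),z0=.008)
im=im[:,64:448]
c=cam('side');p=proj(c,[*o[:2],.1])[0].astype(int)-50; im2=cv2.resize(c['image'][p[1]:p[1]+100,p[0]:p[0]+100],(384,384),interpolation=cv2.INTER_CUBIC)
draw(im2,c,'tin',(.390,-.300),3.84,p-.5,z0=.008)
draw(im2,c,'jigger',o[:2],3.84,p-.5,z0=o[2]-.0925,col=(255,0,0))
save(np.hstack([im,im2]),'w6.png')"
```

```text
t 14.3 pos [ 390.3 -298.8  242.4] rot [ 1.7999e+02 -2.0000e-02  1.6450e+02] w 0.0324 gf 24.99 q [-21.  -5.  53. 105.   4.  77. 106.]
(0.39, -0.3, 0.2) -> [-0.  -1.2 42.4]
(0.39, -0.3, 0.104) -> [ -0.   -1.2 138.4]
```

View pics/w6.png

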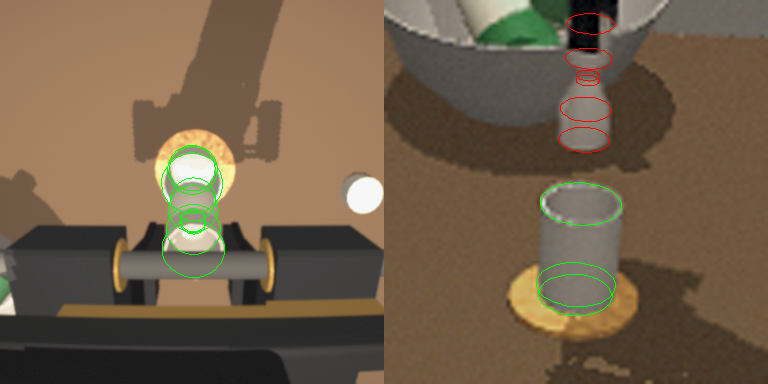

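The jigger hangs upright over the tin in both views (side: jigger foot about (583,140), tin rim about (580,205)). Lowering it.

Emit:
drive_tool --moves '[{"x": 0,"y": -1,"z": 40,"rx": 0,"ry": 0,"rz": 0,"fingers": 1},{"x": 0,"y": -1,"z": 75,"rx": 0,"ry": 0,"rz": 0,"fingers": 1},{"x": 0,"y": -1,"z": 105,"rx": 0,"ry": 0,"rz": 0,"fingers": 1},{"x": 0,"y": -1,"z": 125,"rx": 0,"ry": 0,"rz": 0,"fingers": 1},{"x": 0,"y": -1,"z": 133,"rx": 0,"ry": 0,"rz": 0,"fingers": 1},{"x": 0,"y": -1,"z": 136,"rx": 0,"ry": 0,"rz": 0,"fingers": 1},{"x": 0,"y": -1,"z": 136,"rx": 0,"ry": 0,"rz": 0,"fingers": 1},{"x": 0,"y": -1,"z": 136,"rx": 0,"ry": 0,"rz": 0,"fingers": 1}]'

```text
time_s: 15.4
tool_pos: [0.3899, -0.3012, 0.1073]
tool_rot: [180.0, 0.1, 164.4]
force: [0.2, -0.0, -1.8]
grip_width: 0.0327
grasp_force: 25.0
```

Emit:
drive_tool --moves '[{"x": 0,"y": 0,"z": 1,"rx": 0,"ry": 0,"rz": 0,"fingers": 1},{"x": 0,"y": 0,"z": 2,"rx": 0,"ry": 0,"rz": 0,"fingers": 1},{"x": 0,"y": 0,"z": 2,"rx": 0,"ry": 0,"rz": 0,"fingers": 1}]'

```text
time_s: 15.78
tool_pos: [0.3894, -0.301, 0.1046]
tool_rot: [180.0, 0.0, 164.4]
force: [0.1, 1.1, -0.8]
grip_width: 0.0325
grasp_force: 25.0
```

Emit:
drive_tool --moves '[{"x": 0,"y": 0,"z": 0,"rx": 0,"ry": 0,"rz": 0,"fingers": -0.2},{"x": 0,"y": 0,"z": 0,"rx": 0,"ry": 0,"rz": 0,"fingers": -0.2},{"x": 0,"y": 0,"z": 0,"rx": 0,"ry": 0,"rz": 0,"fingers": -0.2},{"x": 0,"y": 0,"z": 0,"rx": 0,"ry": 0,"rz": 0,"fingers": -0.2},{"x": 0,"y": 0,"z": -10,"rx": 0,"ry": 0,"rz": 0,"fingers": -0.2},{"x": 0,"y": 0,"z": -50,"rx": 0,"ry": 0,"rz": 0,"fingers": -1},{"x": 0,"y": 0,"z": -90,"rx": 0,"ry": 0,"rz": 0,"fingers": -1},{"x": 0,"y": 0,"z": -100,"rx": 0,"ry": 0,"rz": 0,"fingers": -1},{"x": 0,"y": 0,"z": -100,"rx": 0,"ry": 0,"rz": 0,"fingers": -1}]'

```text
time_s: 16.9
tool_pos: [0.3897, -0.301, 0.205]
tool_rot: [180.0, 0.1, 164.4]
force: [-0.1, 0.0, 0.1]
grip_width: 0.0832
grasp_force: 0.0
```

```bash
python3 -c "
from h import *
shift((.5,-.26,.2),(.616,-.207,.2))"
```

```text
t 16.9 pos [ 389.7 -301.   205. ] rot [1.7996e+02 8.0000e-02 1.6438e+02] w 0.0832 gf 0.0 q [-22.  -3.  56. 109.   2.  73. 108.]
(0.5, -0.26, 0.2) -> [-95.2  69.2   5.2]
(0.616, -0.207, 0.2) -> [-192.7  151.5    5.3]
```

Emit:
drive_tool --moves '[{"x": -48,"y": 38,"z": 0,"rx": 0,"ry": 0,"rz": 0,"fingers": -1},{"x": -96,"y": 76,"z": 5,"rx": 0,"ry": 0,"rz": 0,"fingers": -1},{"x": -144,"y": 114,"z": 5,"rx": 0,"ry": 0,"rz": 0,"fingers": -1},{"x": -193,"y": 152,"z": 5,"rx": 0,"ry": 0,"rz": 0,"fingers": -1},{"x": -193,"y": 152,"z": 5,"rx": 0,"ry": 0,"rz": 0,"fingers": -1},{"x": -193,"y": 152,"z": 5,"rx": 0,"ry": 0,"rz": 0,"fingers": -1},{"x": -193,"y": 152,"z": 5,"rx": 0,"ry": 0,"rz": 0,"fingers": -1}]'

```text
time_s: 17.77
tool_pos: [0.6146, -0.2081, 0.1993]
tool_rot: [180.0, -0.0, 164.2]
force: [0.3, -0.1, -0.6]
grip_width: 0.0872
grasp_force: 0.0
```

```bash
python3 -c "
from h import *
shift((.616,-.207,.2),(.616,-.207,.050))
c=cam('wrist');im=c['image'].copy()
draw(im,c,'strainer_top',(.616,-.207),1,np.zeros(2))
im=im[:,64:448]
c=cam('side');p=proj(c,[.39,-.3,.05])[0].astype(int)-30; im2=cv2.resize(c['image'][p[1]:p[1]+60,p[0]:p[0]+60],(384,384),interpolation=cv2.INTER_CUBIC)
draw(im2,c,'tin',(.390,-.300),6.4,p-.5,z0=.008)
draw(im2,c,'jigger',(.3895,-.301),6.4,p-.5,z0=.012,col=(255,0,0))
save(np.hstack([im,im2]),'w7.png')"
```

```text
t 17.77 pos [ 614.6 -208.1  199.3] rot [ 1.8000e+02 -5.0000e-02  1.6421e+02] w 0.0872 gf 0.0 q [-21.  25.  50.  87. -19.  77. 105.]
(0.616, -0.207, 0.2) -> [-1.1  1.5 -0.7]
(0.616, -0.207, 0.05) -> [ -1.2   1.5 149.3]
```

View pics/w7.png

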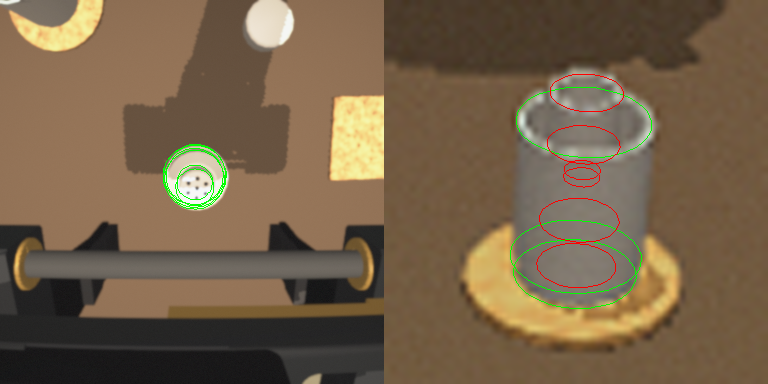

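Strainer at about (196,180) in the wrist view, within about 2 px of the overlay; in the side crop the jigger stands upright inside the tin. Gripping the neck.

Emit:
drive_tool --moves '[{"x": -1,"y": 2,"z": 50,"rx": 0,"ry": 0,"rz": 0,"fingers": -1},{"x": -1,"y": 2,"z": 100,"rx": 0,"ry": 0,"rz": 0,"fingers": -1},{"x": -1,"y": 2,"z": 140,"rx": 0,"ry": 0,"rz": 0,"fingers": -1},{"x": -1,"y": 2,"z": 149,"rx": 0,"ry": 0,"rz": 0,"fingers": -1},{"x": -1,"y": 2,"z": 149,"rx": 0,"ry": 0,"rz": 0,"fingers": -1},{"x": -1,"y": 2,"z": 149,"rx": 0,"ry": 0,"rz": 0,"fingers": 1},{"x": -1,"y": 2,"z": 149,"rx": 0,"ry": 0,"rz": 0,"fingers": 1},{"x": -1,"y": 2,"z": 149,"rx": 0,"ry": 0,"rz": 0,"fingers": 1},{"x": -1,"y": 2,"z": 149,"rx": 0,"ry": 0,"rz": 0,"fingers": 1},{"x": -1,"y": 2,"z": 149,"rx": 0,"ry": 0,"rz": 0,"fingers": 1},{"x": -1,"y": 2,"z": 149,"rx": 0,"ry": 0,"rz": 0,"fingers": 1},{"x": -1,"y": 2,"z": 149,"rx": 0,"ry": 0,"rz": 0,"fingers": 1},{"x": -1,"y": 2,"z": 149,"rx": 0,"ry": 0,"rz": 0,"fingers": 1}]' --force 25

```text
time_s: 19.5
tool_pos: [0.6176, -0.205, 0.0505]
tool_rot: [-180.0, -0.0, 164.4]
force: [-0.5, 0.8, 0.4]
grip_width: 0.0369
grasp_force: 25.0
```

Emit:
drive_tool --moves '[{"x": 0,"y": 0,"z": -20,"rx": 0,"ry": 0,"rz": 0,"fingers": 1},{"x": 0,"y": 0,"z": -60,"rx": 0,"ry": 0,"rz": 0,"fingers": 1},{"x": 0,"y": 0,"z": -110,"rx": 0,"ry": 0,"rz": 0,"fingers": 1},{"x": 20,"y": -15,"z": -150,"rx": 0,"ry": 0,"rz": 0,"fingers": 1},{"x": 55,"y": -43,"z": -165,"rx": 0,"ry": 0,"rz": 0,"fingers": 1},{"x": 95,"y": -75,"z": -165,"rx": 0,"ry": 0,"rz": 0,"fingers": 1},{"x": 135,"y": -107,"z": -165,"rx": 0,"ry": 0,"rz": 0,"fingers": 1},{"x": 170,"y": -134,"z": -165,"rx": 0,"ry": 0,"rz": 0,"fingers": 1},{"x": 194,"y": -153,"z": -165,"rx": 0,"ry": 0,"rz": 0,"fingers": 1},{"x": 194,"y": -153,"z": -165,"rx": 0,"ry": 0,"rz": 0,"fingers": 1},{"x": 194,"y": -153,"z": -165,"rx": 0,"ry": 0,"rz": 0,"fingers": 1},{"x": 194,"y": -153,"z": -165,"rx": 0,"ry": 0,"rz": 0,"fingers": 1},{"x": 194,"y": -153,"z": -165,"rx": 0,"ry": 0,"rz": 0,"fingers": 1}]'

```text
time_s: 21.12
tool_pos: [0.3901, -0.2997, 0.2155]
tool_rot: [-180.0, -0.0, 164.4]
force: [-0.4, 0.1, -1.4]
grip_width: 0.0369
grasp_force: 25.0
```

```bash
python3 -c "
from h import *
shift((.39,-.3,.2),(.39,-.3,.1335))
c=cam('wrist');im=c['image'].copy();o=sensors.get_obs()['tool_pos']
draw(im,c,'strainer_top',o[:2],1,np.zeros(2),z0=o[2]-.0505,col=(255,0,0))
draw(im,c,'tin',(.390,-.300),1,np.zeros(2),z0=.008)
im=cv2.resize(im[100:300,156:356],(390,390),interpolation=cv2.INTER_CUBIC)
c=cam('side');p=proj(c,[*o[:2],.12])[0].astype(int)-45; im2=cv2.resize(c['image'][p[1]:p[1]+90,p[0]:p[0]+90],(390,390),interpolation=cv2.INTER_CUBIC)
draw(im2,c,'tin',(.390,-.300),390/90,p-.5,z0=.008)
draw(im2,c,'strainer_top',o[:2],390/90,p-.5,z0=o[2]-.0505,col=(255,0,0))
save(np.hstack([im,im2]),'w8.png')"
```

```text
t 21.12 pos [ 390.1 -299.7  215.5] rot [-1.7995e+02 -3.0000e-02  1.6443e+02] w 0.0369 gf 25.0 q [-26.  -4.  59. 108.   3.  74. 107.]
(0.39, -0.3, 0.2) -> [ 0.1 -0.3 15.5]
(0.39, -0.3, 0.1335) -> [ 0.  -0.3 82. ]
```

View pics/w8.png

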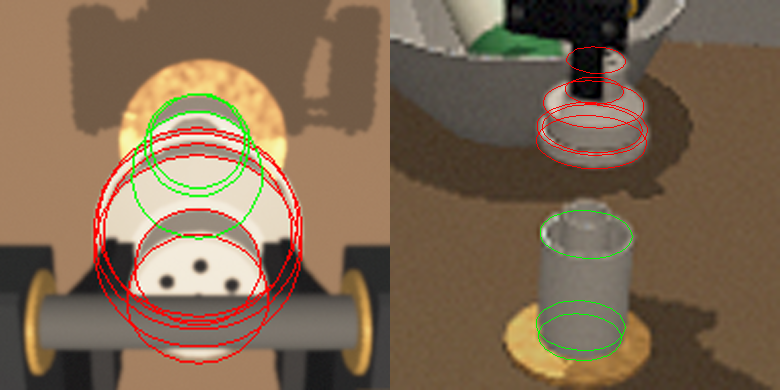

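The held strainer and the tin match their overlays in both views, so they are aligned to about 1 mm. Lowering slowly over the last 12 mm.

Emit:
drive_tool --moves '[{"x": 0,"y": 0,"z": 35,"rx": 0,"ry": 0,"rz": 0,"fingers": 1},{"x": 0,"y": 0,"z": 60,"rx": 0,"ry": 0,"rz": 0,"fingers": 1},{"x": 0,"y": 0,"z": 68,"rx": 0,"ry": 0,"rz": 0,"fingers": 1},{"x": 0,"y": 0,"z": 70,"rx": 0,"ry": 0,"rz": 0,"fingers": 1},{"x": 0,"y": 0,"z": 72,"rx": 0,"ry": 0,"rz": 0,"fingers": 1},{"x": 0,"y": 0,"z": 74,"rx": 0,"ry": 0,"rz": 0,"fingers": 1},{"x": 0,"y": 0,"z": 75,"rx": 0,"ry": 0,"rz": 0,"fingers": 1},{"x": 0,"y": 0,"z": 75,"rx": 0,"ry": 0,"rz": 0,"fingers": 1}]'

```text
time_s: 22.22
tool_pos: [0.3897, -0.3, 0.1406]
tool_rot: [180.0, 0.0, 164.4]
force: [0.1, -0.6, -1.3]
grip_width: 0.0373
grasp_force: 25.0
```

No contact and about 3 mm of engagement, so continuing down.

Emit:
drive_tool --moves '[{"x": 0,"y": 0,"z": 2,"rx": 0,"ry": 0,"rz": 0,"fingers": 1},{"x": 0,"y": 0,"z": 4,"rx": 0,"ry": 0,"rz": 0,"fingers": 1},{"x": 0,"y": 0,"z": 5,"rx": 0,"ry": 0,"rz": 0,"fingers": 1},{"x": 0,"y": 0,"z": 6,"rx": 0,"ry": 0,"rz": 0,"fingers": 1},{"x": 0,"y": 0,"z": 6,"rx": 0,"ry": 0,"rz": 0,"fingers": 1}]'

```text
time_s: 22.85
tool_pos: [0.3896, -0.3, 0.1345]
tool_rot: [-180.0, -0.0, 164.4]
force: [-0.1, 1.3, -0.7]
grip_width: 0.0368
grasp_force: 25.0
```

Emit:
drive_tool --moves '[{"x": 0,"y": 0,"z": 1,"rx": 0,"ry": 0,"rz": 0,"fingers": 1},{"x": 0,"y": 0,"z": 1,"rx": 0,"ry": 0,"rz": 0,"fingers": 1},{"x": 0,"y": 0,"z": 1,"rx": 0,"ry": 0,"rz": 0,"fingers": -1},{"x": 0,"y": 0,"z": 1,"rx": 0,"ry": 0,"rz": 0,"fingers": -1},{"x": 0,"y": 0,"z": 1,"rx": 0,"ry": 0,"rz": 0,"fingers": -1},{"x": 0,"y": 0,"z": 1,"rx": 0,"ry": 0,"rz": 0,"fingers": -1},{"x": 0,"y": 0,"z": 1,"rx": 0,"ry": 0,"rz": 0,"fingers": -1},{"x": 0,"y": 0,"z": -20,"rx": 0,"ry": 0,"rz": 0,"fingers": -1},{"x": 0,"y": 0,"z": -60,"rx": 0,"ry": 0,"rz": 0,"fingers": -1},{"x": 0,"y": 0,"z": -70,"rx": 0,"ry": 0,"rz": 0,"fingers": -1},{"x": 0,"y": 0,"z": -70,"rx": 0,"ry": 0,"rz": 0,"fingers": -1}]'

```text
time_s: 24.22
tool_pos: [0.3899, -0.2999, 0.2047]
tool_rot: [180.0, 0.1, 164.4]
force: [-0.6, -0.2, -1.1]
grip_width: 0.0872
grasp_force: 0.0
```

```bash
python3 -c "
from h import *
shift((.4797,-.0918,.2))"
```

```text
t 24.23 pos [ 389.9 -299.9  204.7] rot [1.7996e+02 7.0000e-02 1.6440e+02] w 0.0872 gf 0.0 q [-26.  -3.  60. 109.   3.  73. 107.]
(0.4797, -0.0918, 0.2) -> [-30.5 224.6   4.9]
```

Emit:
drive_tool --moves '[{"x": -8,"y": 55,"z": 0,"rx": 0,"ry": 0,"rz": 0,"fingers": -1},{"x": -15,"y": 110,"z": 0,"rx": 0,"ry": 0,"rz": 0,"fingers": -1},{"x": -23,"y": 165,"z": 0,"rx": 0,"ry": 0,"rz": 0,"fingers": -1},{"x": -30,"y": 215,"z": 5,"rx": 0,"ry": 0,"rz": 0,"fingers": -1},{"x": -30,"y": 225,"z": 5,"rx": 0,"ry": 0,"rz": 0,"fingers": -1},{"x": -30,"y": 225,"z": 5,"rx": 0,"ry": 0,"rz": 0,"fingers": -1},{"x": -30,"y": 225,"z": 5,"rx": 0,"ry": 0,"rz": 0,"fingers": -1},{"x": -30,"y": 225,"z": 5,"rx": 0,"ry": 0,"rz": 0,"fingers": -1}]'

```text
time_s: 25.22
tool_pos: [0.4787, -0.0929, 0.1996]
tool_rot: [180.0, 0.0, 164.2]
force: [-0.5, 0.2, -0.1]
grip_width: 0.0873
grasp_force: 0.0
```

```bash
python3 -c "
from h import *
shift((.4797,-.0918,.2),(.4797,-.0918,.018))
c=cam('wrist');im=c['image'].copy()
draw(im,c,'cap',(.4797,-.0918),1,np.zeros(2))
im=cv2.resize(im[80:280,156:356],(390,390),interpolation=cv2.INTER_CUBIC)
c=cam('side');p=proj(c,[.39,-.3,.07])[0].astype(int)-32; im2=cv2.resize(c['image'][p[1]:p[1]+64,p[0]:p[0]+64],(390,390),interpolation=cv2.INTER_CUBIC)
draw(im2,c,'tin',(.390,-.300),390/64,p-.5,z0=.008)
draw(im2,c,'strainer_top',(.39,-.3),390/64,p-.5,z0=.083,col=(255,0,0))
save(np.hstack([im,im2]),'w9.png')"
```

```text
t 25.23 pos [478.7 -92.9 199.6] rot [179.98   0.   164.21] w 0.0873 gf 0.0 q [-38.  -2.  45. 109.   2.  72.  81.]
(0.4797, -0.0918, 0.2) -> [-0.6  1.4 -0.4]
(0.4797, -0.0918, 0.018) -> [ -0.6   1.3 181.6]
```

View pics/w9.png

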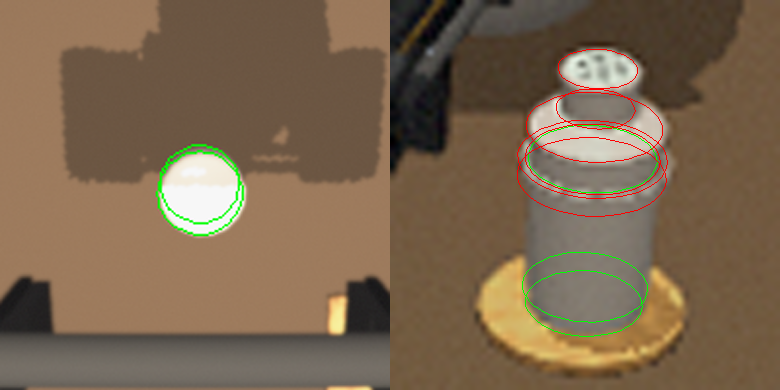

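The cap is at about (202,193) in the crop and matches its overlay; in the side crop the strainer sits level on the tin with its neck top on the seated overlay. Gripping the cap.

Emit:
drive_tool --moves '[{"x": -1,"y": 1,"z": 60,"rx": 0,"ry": 0,"rz": 0,"fingers": -1},{"x": -1,"y": 1,"z": 110,"rx": 0,"ry": 0,"rz": 0,"fingers": -1},{"x": -1,"y": 1,"z": 155,"rx": 0,"ry": 0,"rz": 0,"fingers": -1},{"x": -1,"y": 1,"z": 175,"rx": 0,"ry": 0,"rz": 0,"fingers": -1},{"x": -1,"y": 1,"z": 181,"rx": 0,"ry": 0,"rz": 0,"fingers": -1},{"x": -1,"y": 1,"z": 181,"rx": 0,"ry": 0,"rz": 0,"fingers": -1},{"x": -1,"y": 1,"z": 181,"rx": 0,"ry": 0,"rz": 0,"fingers": 1},{"x": -1,"y": 1,"z": 181,"rx": 0,"ry": 0,"rz": 0,"fingers": 1},{"x": -1,"y": 1,"z": 181,"rx": 0,"ry": 0,"rz": 0,"fingers": 1},{"x": -1,"y": 1,"z": 181,"rx": 0,"ry": 0,"rz": 0,"fingers": 1},{"x": -1,"y": 1,"z": 181,"rx": 0,"ry": 0,"rz": 0,"fingers": 1},{"x": -1,"y": 1,"z": 181,"rx": 0,"ry": 0,"rz": 0,"fingers": 1},{"x": -1,"y": 1,"z": 181,"rx": 0,"ry": 0,"rz": 0,"fingers": 1},{"x": -1,"y": 1,"z": 181,"rx": 0,"ry": 0,"rz": 0,"fingers": 1}]' --force 20

```text
time_s: 27.08
tool_pos: [0.4804, -0.0907, 0.0186]
tool_rot: [180.0, 0.0, 164.4]
force: [-1.1, 0.4, 1.3]
grip_width: 0.0469
grasp_force: 20.0
```

```bash
python3 -c "
from h import *
shift((.4797,-.0918,.018),(.3887,-.2997,.23))"
```

```text
t 27.07 pos [480.4 -90.7  18.6] rot [1.7999e+02 1.0000e-02 1.6437e+02] w 0.0469 gf 20.0 q [-33.  15.  45. 120. -13.  51.  94.]
(0.4797, -0.0918, 0.018) -> [ 0.4 -1.2  0.6]
(0.3887, -0.2997, 0.23) -> [  32.  -225.9 -211.4]
```

Emit:
drive_tool --moves '[{"x": 0,"y": 0,"z": -30,"rx": 0,"ry": 0,"rz": 0,"fingers": 1},{"x": 0,"y": 0,"z": -80,"rx": 0,"ry": 0,"rz": 0,"fingers": 1},{"x": 0,"y": 0,"z": -135,"rx": 0,"ry": 0,"rz": 0,"fingers": 1},{"x": 0,"y": 0,"z": -190,"rx": 0,"ry": 0,"rz": 0,"fingers": 1},{"x": 4,"y": -30,"z": -211,"rx": 0,"ry": 0,"rz": 0,"fingers": 1},{"x": 11,"y": -80,"z": -211,"rx": 0,"ry": 0,"rz": 0,"fingers": 1},{"x": 18,"y": -130,"z": -211,"rx": 0,"ry": 0,"rz": 0,"fingers": 1},{"x": 25,"y": -180,"z": -211,"rx": 0,"ry": 0,"rz": 0,"fingers": 1},{"x": 30,"y": -210,"z": -211,"rx": 0,"ry": 0,"rz": 0,"fingers": 1},{"x": 32,"y": -226,"z": -211,"rx": 0,"ry": 0,"rz": 0,"fingers": 1},{"x": 32,"y": -226,"z": -211,"rx": 0,"ry": 0,"rz": 0,"fingers": 1},{"x": 32,"y": -226,"z": -211,"rx": 0,"ry": 0,"rz": 0,"fingers": 1},{"x": 32,"y": -226,"z": -211,"rx": 0,"ry": 0,"rz": 0,"fingers": 1},{"x": 32,"y": -226,"z": -211,"rx": 0,"ry": 0,"rz": 0,"fingers": 1}]'

```text
time_s: 28.82
tool_pos: [0.389, -0.2991, 0.2295]
tool_rot: [180.0, -0.0, 164.4]
force: [0.3, -0.0, -0.4]
grip_width: 0.0469
grasp_force: 20.0
```

```bash
python3 -c "
from h import *
shift((.3887,-.2997,.142))
c=cam('wrist');im=c['image'].copy();o=sensors.get_obs()['tool_pos']
draw(im,c,'cap',o[:2],1,np.zeros(2),z0=o[2]-.0186,col=(255,0,0))
draw(im,c,'strainer_top',(.3887,-.2997),1,np.zeros(2),z0=.083)
im=cv2.resize(im[100:300,156:356],(390,390),interpolation=cv2.INTER_CUBIC)
c=cam('side');p=proj(c,[*o[:2],.14])[0].astype(int)-40; im2=cv2.resize(c['image'][p[1]:p[1]+80,p[0]:p[0]+80],(390,390),interpolation=cv2.INTER_CUBIC)
draw(im2,c,'cap',o[:2],390/80,p-.5,z0=o[2]-.0186,col=(255,0,0))
draw(im2,c,'strainer_top',(.3887,-.2997),390/80,p-.5,z0=.083)
save(np.hstack([im,im2]),'w10.png')"
```

```text
t 28.82 pos [ 389.  -299.1  229.5] rot [ 1.7999e+02 -1.0000e-02  1.6445e+02] w 0.0469 gf 20.0 q [-31.  -6.  63. 107.   6.  76. 105.]
(0.3887, -0.2997, 0.142) -> [ 0.1 -0.7 87.5]
```

View pics/w10.png

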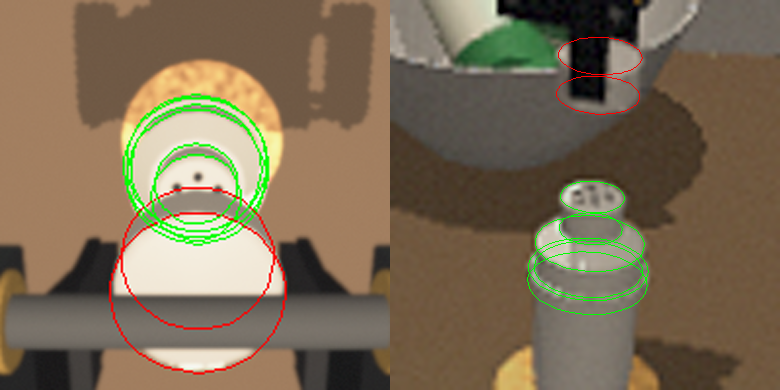

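Cap and strainer neck match their overlays in both views (neck top at about (197,185) in the left crop, cap centred on column 198). Lowering onto the neck.

Emit:
drive_tool --moves '[{"x": 0,"y": -1,"z": 35,"rx": 0,"ry": 0,"rz": 0,"fingers": 1},{"x": 0,"y": -1,"z": 55,"rx": 0,"ry": 0,"rz": 0,"fingers": 1},{"x": 0,"y": -1,"z": 62,"rx": 0,"ry": 0,"rz": 0,"fingers": 1},{"x": 0,"y": -1,"z": 65,"rx": 0,"ry": 0,"rz": 0,"fingers": 1},{"x": 0,"y": -1,"z": 67,"rx": 0,"ry": 0,"rz": 0,"fingers": 1},{"x": 0,"y": -1,"z": 69,"rx": 0,"ry": 0,"rz": 0,"fingers": 1},{"x": 0,"y": -1,"z": 71,"rx": 0,"ry": 0,"rz": 0,"fingers": 1},{"x": 0,"y": -1,"z": 72,"rx": 0,"ry": 0,"rz": 0,"fingers": 1},{"x": 0,"y": -1,"z": 72,"rx": 0,"ry": 0,"rz": 0,"fingers": 1}]'

```text
time_s: 30.05
tool_pos: [0.3883, -0.3007, 0.1575]
tool_rot: [180.0, -0.0, 164.4]
force: [-0.2, 0.4, -0.4]
grip_width: 0.0471
grasp_force: 20.0
```

Emit:
drive_tool --moves '[{"x": 0,"y": 0,"z": 3,"rx": 0,"ry": 0,"rz": 0,"fingers": 1},{"x": 0,"y": 0,"z": 6,"rx": 0,"ry": 0,"rz": 0,"fingers": 1},{"x": 0,"y": 0,"z": 9,"rx": 0,"ry": 0,"rz": 0,"fingers": 1},{"x": 0,"y": 0,"z": 12,"rx": 0,"ry": 0,"rz": 0,"fingers": 1},{"x": 0,"y": 0,"z": 14,"rx": 0,"ry": 0,"rz": 0,"fingers": 1},{"x": 0,"y": 0,"z": 14,"rx": 0,"ry": 0,"rz": 0,"fingers": 1}]'

```text
time_s: 30.8
tool_pos: [0.3883, -0.3007, 0.1434]
tool_rot: [-180.0, -0.0, 164.4]
force: [0.8, 0.6, -0.9]
grip_width: 0.047
grasp_force: 20.0
```

Emit:
drive_tool --moves '[{"x": 0,"y": 0,"z": 1,"rx": 0,"ry": 0,"rz": 0,"fingers": 1},{"x": 0,"y": 0,"z": 2,"rx": 0,"ry": 0,"rz": 0,"fingers": 1},{"x": 0,"y": 0,"z": 2,"rx": 0,"ry": 0,"rz": 0,"fingers": 1}]'

```text
time_s: 31.18
tool_pos: [0.3885, -0.3008, 0.1417]
tool_rot: [180.0, 0.0, 164.4]
force: [-0.1, 0.0, 1.2]
grip_width: 0.0472
grasp_force: 20.0
```

Contact at the expected height. Releasing, raising and backing away.

Emit:
drive_tool --moves '[{"x": 0,"y": 0,"z": 0,"rx": 0,"ry": 0,"rz": 0,"fingers": -1},{"x": 0,"y": 0,"z": 0,"rx": 0,"ry": 0,"rz": 0,"fingers": -1},{"x": 0,"y": 0,"z": 0,"rx": 0,"ry": 0,"rz": 0,"fingers": -1},{"x": 0,"y": 0,"z": 0,"rx": 0,"ry": 0,"rz": 0,"fingers": -1},{"x": 0,"y": 0,"z": 0,"rx": 0,"ry": 0,"rz": 0,"fingers": -1},{"x": 0,"y": 0,"z": -20,"rx": 0,"ry": 0,"rz": 0,"fingers": -1},{"x": 0,"y": 0,"z": -60,"rx": 0,"ry": 0,"rz": 0,"fingers": -1},{"x": 0,"y": 0,"z": -90,"rx": 0,"ry": 0,"rz": 0,"fingers": -1},{"x": -30,"y": 50,"z": -100,"rx": 0,"ry": 0,"rz": 0,"fingers": -1},{"x": -40,"y": 100,"z": -100,"rx": 0,"ry": 0,"rz": 0,"fingers": -1},{"x": -50,"y": 150,"z": -100,"rx": 0,"ry": 0,"rz": 0,"fingers": -1},{"x": -50,"y": 180,"z": -100,"rx": 0,"ry": 0,"rz": 0,"fingers": -1},{"x": -50,"y": 180,"z": -100,"rx": 0,"ry": 0,"rz": 0,"fingers": -1},{"x": -50,"y": 180,"z": -100,"rx": 0,"ry": 0,"rz": 0,"fingers": -1}]'

```text
time_s: 32.92
tool_pos: [0.4847, -0.1419, 0.2416]
tool_rot: [-180.0, 0.0, 164.3]
force: [-0.4, -0.1, 0.5]
grip_width: 0.0874
grasp_force: 0.0
```

```bash
python3 -c "
from h import *
ims=[]
for n in('top','side'):
    c=cam(n);p=proj(c,[.39,-.3,.07])[0].astype(int)-35; im=cv2.resize(c['image'][p[1]:p[1]+70,p[0]:p[0]+70],(390,390),interpolation=cv2.INTER_CUBIC)
    draw(im,c,'cap',(.3887,-.3),390/70,p-.5,z0=.123,col=(255,0,0))
    draw(im,c,'tin',(.39,-.3),390/70,p-.5,z0=.008)
    ims.append(im)
save(np.hstack(ims),'w11.png')"
```

```text
(no output)
```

View pics/w11.png

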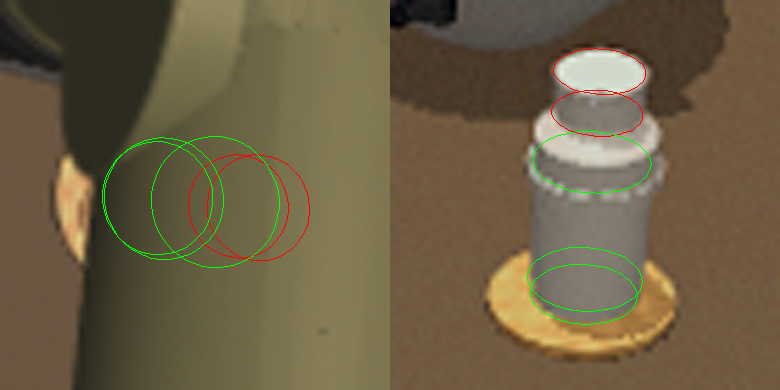

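The side view shows the cap seated on the neck, matching the seated overlay (top at about (600,72)), with the stack upright on the coaster. The top view is blocked by the arm. Handing in.

```bash
python3 -c "
from cell import workorder
print(workorder.sign_off())"
```

```text
the job is handed in; nothing more can be done
None
```

The shaker is assembled on the round coaster (tin, jigger, strainer top, cap) and handed in after about 33 s of robot time; the last side-camera view showed it upright with the cap seated, but no verdict came back, and the dish and tumbler were not re-checked at the end.

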